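Turn a display board face down onto the inspection block

ROBOT

A 6-joint arm with a two-finger parallel gripper is mounted at the origin on a cart in front of the work surface, level with it; the furniture and walls round the work are solid. World frame = base frame: x ahead of the robot, y to its left, z up, the work surface at z = 0. Lengths are in m, angles in degrees, forces in N, time in s.
With the tool pointing down it reaches from about 0.4 to 0.825 m from the base axis. Payload 7 kg.
Tool frame: the origin (TCP) lies midway between the tips of the shut fingers; the grasp point (between the pads) lies 19 mm behind it; z points along the fingers, y is the line along which they close (so a half turn about z gives the same grasp; the last joint's range is limited). The gripper opens to 88 mm and grips with 3 to 60 N. Pads are 19 mm wide; open, the fingers measure 130 mm over their backs; the gripper's body (78 mm by 193 mm) begins 47 mm behind the grasp point.
Start: joints at [90.877, 20.546, 0.682, 0, -70.136, -16.507], TCP at [0.182, 0.65, 0.227] pointing down, gripper open.
Joint ranges: [-176.03, 176.03], [-82.01, 121.73], [-58.28, 71.71], [-173.87, 95.51], [-174.79, -0.11], [-173.66, 173.66]. Speed limits (degrees/s): [136.94, 136.94, 172.46, 180, 180, 180].

INTERFACE

Orientations are given as a 3x3 rotation matrix whose columns are the frame's x, y, z axes.
In Python, from rig import robot gives the robot as it stands. Calls block until the motion is done:
- robot.goto(position, orientation): joint-space move of the TCP to a pose.
- robot.servo_line(position, ori=None, speed=0.15): straight line of the TCP; ori=None keeps the orientation; speed is the mean speed in m/s.
- robot.movej(angles): joint-space move.
- robot.move_gripper(opening): opening from 0.0 (shut) to 1.0 (fully open); the grip force is fixed at half the most; returns when the fingers have stopped.
- robot.dwell(seconds).
- robot.ik(position, orientation): joint angles nearest the present ones, or None.
- robot.grab_frame(name): name is "scene" or "side" or "wrist"; returns (picture, depth): 400x640x3 uint8, red, green, blue; 400x640 float32, m along the optical axis (not along the pixel's ray), 0 where there is no reading.
- robot.camera_info(name): a dict with "vfov" (degrees; the focal length in pixels is half the picture's height over the tangent of half this angle, whatever the lens; pixels are square), "cx", "cy" (the principal point, pixels), "view" (4x4, takes a point from world to camera coordinates); the wrist camera has in their place "T_tool_cam" (4x4, takes a point from camera to tool coordinates, whose origin is the TCP and whose axes are the flange's). Camera axes: x right, y down, z forward; pixel columns grow to the right and rows downward; lengths in m; the calibration is good to about 2 mm. A picture is of the moment at which its call begins: read the wrist's pose just before it. camera_info takes no time and is no camera call.
A pose or a line that the arm cannot do raises robot.Unreachable and nothing moves.
- robot.job_done(): hands the job in; it is judged then, once.
Readings, each from a call of its own:
- robot.read_t(): time.
- robot.read_qpos(): joint angles.
- robot.read_qvel(): joint speeds.
- robot.read_effort(): joint torques, N m.
- robot.read_position(): TCP position.
- robot.read_tcp_rot(): TCP orientation.
- robot.read_force(): force on the tool from outside, world axes, zero at the start.
- robot.read_ft_torque(): the same for the moment, N m.
- robot.read_grip_width(): opening from 0.0 (shut) to 1.0 (fully open).
- robot.read_finger_force(): force on a finger pad.
Only numpy, scipy, OpenCV 4.12 (cv2) and the standard library are available. Lean on these libraries where they do the work, as an engineer would, in place of code of your own. Each camera call takes 0.05 s, during which the arm holds its last target. There are 200 camera calls.

TASK

Turn over the circuit board that carries a small display so its bare underside can be inspected: stand it on a short edge in the slot of the stand, let go of it there, then take it again and lay it face down, centred and lengthwise on the inspection block. Set the board down gently, never drop it, and leave the other board, the solder spool and the tweezers where they are.

Things in the scene. Friction and masses are not known exactly. Their poses are not given: they have to be found in the camera images.
- display_board: the circuit board that carries a small rectangular display among its parts, loose, light (about 34 g), at first lying face (parts) up on the bench; solid block 62 mm (its x) by 87 mm (its y) by 11 mm (its z). Origin: centre of the bare underside; x across the width, y along the length, z out of the parts face. Grip it by the two long edges (62 mm apart).
- stand: slotted stand, fixed: base plate 50 (x) by 130 (y) by 6 mm with two upright black cheeks 40 mm wide (x); the slot between them is 18 mm (y), open at both x ends, its floor 6 mm above the bench; cheeks 42 mm high, then flared lips up to 52 mm (mouth 32 mm). The board's width goes along x and sticks out 11 mm at each side. Origin: under the slot's centre at bench height; x along the slot, z up.
- block: low inspection block, fixed to the bench: aluminium bar with black rubber top, 42 mm (x) by 96 mm (y), top 24 mm above the bench; narrower than the board, which overhangs 10 mm on each long side. Origin: under its centre, at bench height; x across, y along its length, z up.
- other_board: another circuit board of the same size (62 x 87 x 11 mm) without a display, loose, lying nearer the robot; leave alone. Origin: centre of its underside.
- spool: spool of solder wire, 60 mm diameter, 46 mm high, loose, behind the work; leave alone. Origin: centre of its underside.
- tweezers: tweezers 14 x 123 x 9 mm, loose, lying nearer the robot; leave alone. Origin: centre of its underside, y along its length.
Things that resemble listed ones, but are neither listed nor needed, are in the scene too. Leave any green look-alike of the block alone.

How it is judged:
By the outcome, as a careful person would: the job done as asked, in the order asked, and still so for the second after the job is handed in, with the robot touching nothing.
It also fails if it takes over 58 s, if anything falls off the work surface, if the arm or the gripper's body presses on something with over 40 N, if the wrist force passes 120 N, or if a joint passes its speed limit or range.

## Working session

There is one attempt and no reset: what is moved stays moved. The work goes in short steps, each a Python script; the robot and the scene stay as the last script left them, time stands still between calls to the robot, and variables do not carry over. Pictures are saved under pics/ and viewed, at most 13 in all, crops included, and the job is handed in when it is done.

```bash
mkdir -p pics; ls
python3 - <<'E'
from rig import robot
import numpy as np, cv2
for n in ["scene","side","wrist"]:
    im,d=robot.grab_frame(n)
    cv2.imwrite(f"pics/{n}0.png",im[...,::-1]); np.save(f"{n}0.npy",d)
    print(n,robot.camera_info(n),(d==0).mean())
E
```

```text
pics
scene {'vfov': 57.606343643033185, 'cx': 326.9581346754389, 'cy': 202.33100925168793, 'view': array([[-0.57562686, -0.81767769, -0.00754423,  0.26490038],
       [-0.61001697,  0.43554577, -0.66195104,  0.33110122],
       [ 0.54454846, -0.37643469, -0.74950911,  0.61096684],
       [ 0.        ,  0.        ,  0.        ,  1.        ]])} 0.00378125
side {'vfov': 57.90530965083502, 'cx': 318.8900573549582, 'cy': 197.8460165957428, 'view': array([[ 0.9802842 , -0.1970155 , -0.01509229, -0.47199369],
       [-0.13412037, -0.60735528, -0.78302701,  0.11222883],
       [ 0.14510208,  0.76961319, -0.62180458,  0.80717366],
       [ 0.        ,  0.        ,  0.        ,  1.        ]])} 0.0041796875
wrist {'vfov': 69.75341241250445, 'cx': 318.53654707060844, 'cy': 196.7938466477999, 'T_tool_cam': array([[ 4.63831757e-04, -9.68723867e-01, -2.48140797e-01,
         6.70163707e-02],
       [ 9.99999384e-01,  1.99120354e-04,  1.09187540e-03,
         1.24579417e-03],
       [-1.00831588e-03, -2.48141150e-01,  9.68723362e-01,
        -1.57992737e-01],
       [ 0.00000000e+00,  0.00000000e+00,  0.00000000e+00,
         1.00000000e+00]])} 0.04669921875
```

View pics/scene0.png

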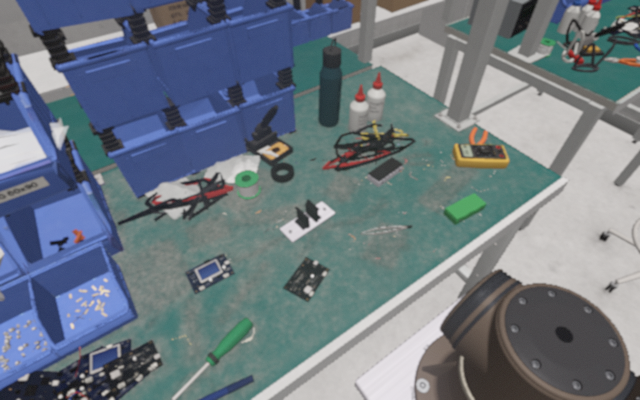

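View pics/side0.png

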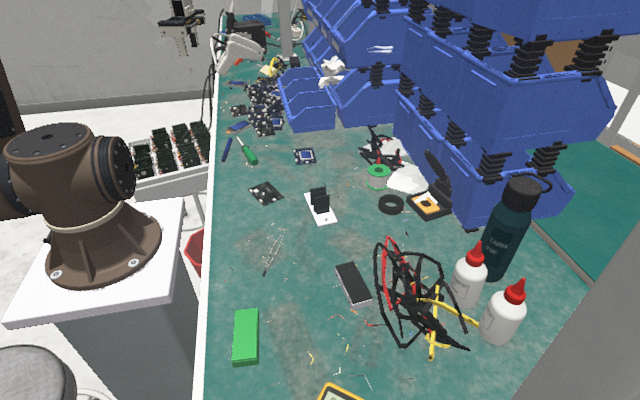

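The scene image shows the display board at (209,272), the other board at (306,280), the stand at (307,220), and the black-topped block at (385,172). The spool is at (246,185), the tweezers at (385,230), and the green look-alike at (465,207). The side image agrees: board (304,156), stand (319,205), block (352,283).

```bash
cat > h.py <<'E'
import numpy as np, cv2
from rig import robot
def cloud(n,d,pose=None):
    c=robot.camera_info(n); f=200/np.tan(np.radians(c['vfov']/2))
    v,u=np.mgrid[:400,:640]
    P=np.stack([(u-c['cx'])/f*d,(v-c['cy'])/f*d,d],-1)
    T=np.linalg.inv(c['view']) if 'view' in c else pose@c['T_tool_cam']
    W=P@T[:3,:3].T+T[:3,3]; W[d<=0]=np.nan
    return W
def toolpose():
    T=np.eye(4);T[:3,:3]=robot.read_tcp_rot();T[:3,3]=robot.read_position();return T
def topdown(W,im,x0,x1,y0,y1,s,zmax=.1):
    """map rows = x decreasing, cols = y decreasing (robot looking ahead)"""
    H=np.full((int((x1-x0)*s),int((y1-y0)*s)),np.nan);C=np.zeros(H.shape+(3,),np.uint8)
    m=np.isfinite(W[...,0])&(W[...,2]<zmax);p=W[m];c=im[m]
    r=((x1-p[:,0])*s).astype(int);k=((y1-p[:,1])*s).astype(int)
    ok=(r>=0)&(r<H.shape[0])&(k>=0)&(k<H.shape[1]);o=np.where(ok)[0];o=o[np.argsort(p[o,2])]
    H[r[o],k[o]]=p[o,2];C[r[o],k[o]]=c[o];return H,C
E
python3 - <<'E'
from h import *
for n,px in [("scene",dict(disp=(209,272),other=(306,280),stand=(307,220),block=(385,172),spool=(246,185),tw=(385,230),green=(465,207),driver=(240,335))),("side",dict(disp=(304,156),other=(265,192),stand=(319,205),block=(352,283),spool=(377,172),tw=(273,250)))]:
    im=cv2.imread(f"pics/{n}0.png"); W=cloud(n,np.load(f"{n}0.npy"))
    for k,(u,v) in px.items(): print(n,k,W[v,u].round(3))
print(robot.read_tcp_rot().round(2), robot.read_t())
im=cv2.imread("pics/wrist0.png");cv2.imwrite("pics/wrist0b.png",im)
E
```

```text
scene disp [0.493 0.281 0.009]
scene other [0.361 0.123 0.004]
scene stand [0.472 0.046 0.035]
scene block [ 0.496 -0.209  0.024]
scene spool [0.642 0.112 0.046]
scene tw [ 0.366 -0.099 -0.   ]
scene green [ 0.295 -0.283  0.025]
scene driver [0.329 0.288 0.019]
side disp [0.49  0.269 0.01 ]
side other [0.362 0.123 0.006]
side stand [0.485 0.016 0.026]
side block [ 0.501 -0.226  0.025]
side spool [0.655 0.091 0.046]
side tw [ 0.362 -0.086  0.002]
[[ 0.96 -0.27 -0.  ]
 [-0.27 -0.96 -0.  ]
 [ 0.    0.   -1.  ]] 0.15
```

View pics/wrist0.png

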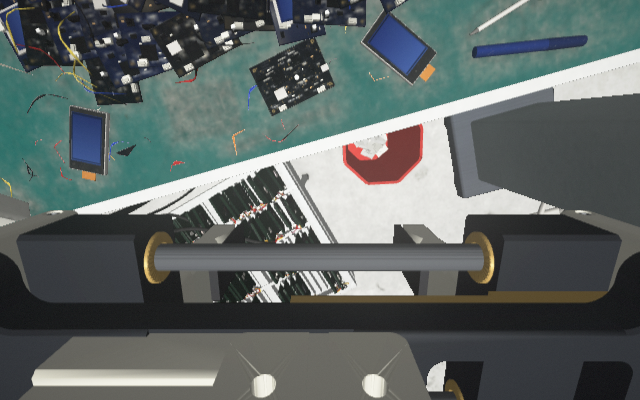

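The wrist view at the start shows only the left heap, with look-alikes, and none of the task items. I'll move to two close overviews.

Run:
```python
from h import *
R=np.array([[1,0,0],[0,-1,0],[0,0,-1.]])
for i,(x,y) in enumerate([(.43,.2),(.43,-.1)]):
    robot.goto([x,y,.2],R)
    T=toolpose(); im,d=robot.grab_frame("wrist")
    np.savez(f"w{i}.npz",im=im,d=d,T=T)
    cv2.imwrite(f"pics/w{i}.png",im[:260,:,::-1]); 
    W=cloud("wrist",d,T)
    print(robot.read_t(),robot.read_qpos().round(1))
    b=W[(abs(W[...,2])<.006)]; print("bench z",np.median(b[:,2]))
a,b=[cv2.imread(f"pics/w{i}.png") for i in (0,1)]
cv2.imwrite("pics/wab.png",np.vstack([a,b]))
```

```text
2.0667 [ 48.9   2.6 -26.    0.  -61.4  41.2]
bench z -5.1920926282450486e-05
3.2667 [ 12.8  -0.9 -29.5   0.  -61.3  77.3]
bench z -0.00022417823413878324
```

View pics/wab.png

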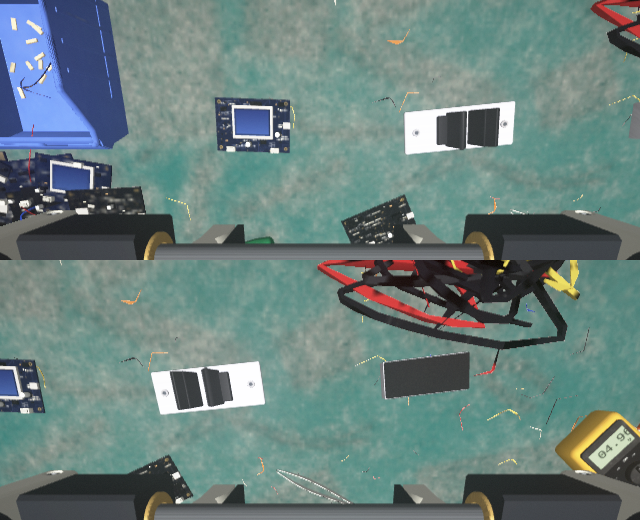

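The top half (view 0) shows the display board at (253,125) and the stand at (460,127). The bottom half (view 1) shows the stand at (208,388), the black block at (427,375), and cables behind the block. Next I'll fit rectangles to the height-filtered points.

Run:
```python
from h import *
def fit(i,box,z0,z1,name,col=None):
    f=np.load(f"w{i}.npz"); W=cloud("wrist",f['d'],f['T']); u0,u1,v0,v1=box
    P=W[v0:v1,u0:u1].reshape(-1,3); c=f['im'][v0:v1,u0:u1].reshape(-1,3).astype(int)
    m=(P[:,2]>z0)&(P[:,2]<z1)
    if col is not None: m&=col(c)
    P=P[m]; (cx,cy),(a,b),t=cv2.minAreaRect((P[:,:2]*1000).astype(np.float32))
    if a>b: t-=90; a,b=b,a   # t: direction of short axis from world x
    t=(t+90)%180-90
    print(name,i,"c",round(cx,1),round(cy,1),"size",round(a,1),round(b,1),"short-axis yaw",round(t,2),"z",np.percentile(P[:,2],[5,50,95]).round(4),"n",len(P))
fit(0,(205,302,88,164),.004,.016,"disp")
fit(0,(395,525,92,165),.003,.009,"stand base")
fit(0,(395,525,92,165),.040,.06,"stand lips")
fit(1,(140,275,92,165),.003,.009,"stand base")
fit(1,(140,275,92,165),.040,.06,"stand lips")
fit(1,(370,480,80,150),.018,.03,"block")
# slot: lips positions along stand y
```

```text
disp 0 c 494.6 276.4 size 61.8 90.9 short-axis yaw -1.83 z [0.0042 0.0059 0.0096] n 3301
stand base 0 c 491.8 31.4 size 50.0 130.6 short-axis yaw 5.71 z [0.0045 0.0059 0.0075] n 2467
stand lips 0 c 492.0 31.5 size 40.1 40.9 short-axis yaw 5.01 z [0.041  0.0484 0.0521] n 898
stand base 1 c 491.7 31.2 size 50.0 130.3 short-axis yaw 5.67 z [0.0042 0.0056 0.0071] n 2717
stand lips 1 c 491.6 31.0 size 39.8 40.9 short-axis yaw 6.02 z [0.041  0.0486 0.0518] n 850
block 1 c 513.2 -226.8 size 55.2 106.7 short-axis yaw 6.75 z [0.0218 0.0238 0.0251] n 3319
```

```bash
cat >> h.py <<'E'
def rot(ax,deg): return cv2.Rodrigues(np.array(ax,float)*np.radians(deg))[0]
def pose(xyz,R):
    T=np.eye(4);T[:3,:3]=R;T[:3,3]=xyz;return T
def seg(P,z0,z1,k=5):
    """rectangle fit (mm) of points in height band, after opening a 1 mm raster"""
    P=P[(P[:,2]>z0)&(P[:,2]<z1)]*1000; o=P[:,:2].min(0)
    g=np.zeros((P[:,:2].max(0)-o+3).astype(int),np.uint8); q=(P[:,:2]-o).round().astype(int); g[q[:,0],q[:,1]]=1
    g=cv2.morphologyEx(g,cv2.MORPH_CLOSE,np.ones((5,5)));g=cv2.morphologyEx(g,cv2.MORPH_OPEN,np.ones((k,k)))
    n,l,s,_=cv2.connectedComponentsWithStats(g); i=1+np.argmax(s[1:,4])
    (cx,cy),(a,b),t=cv2.minAreaRect(np.argwhere(l==i).astype(np.float32))
    if a>b: t-=90;a,b=b,a
    return cx+o[0],cy+o[1],a,b,(t+90)%180-90
E
cat > plan.py <<'E'
from h import *
def tool(phi,s,yaw,sx):
    """tool axis down tilted by phi towards s*y; tool x has sign sx (sx=+1: up when horizontal)"""
    Z=np.array([0,s*np.sin(np.radians(phi)),-np.cos(np.radians(phi))])
    X=np.array([0,s*np.cos(np.radians(phi)),np.sin(np.radians(phi))])*sx
    return rot([0,0,1],yaw)@np.c_[X,np.cross(Z,X),Z]
TH=20; D=.022
E
python3 - <<'E'
from plan import *
f=np.load("w1.npz");W=cloud("wrist",f['d'],f['T'])
P=W[60:170,350:500].reshape(-1,3)
for z0 in (.016,.02,.022): print("block",np.round(seg(P,z0,.028,15),2))
A=W.reshape(-1,3);A=A[(A[:,1]<-.12)&(A[:,1]>-.36)]
for x in np.arange(.53,.66,.02):
    q=A[(A[:,0]>x)&(A[:,0]<x+.02)&(A[:,2]<.15)]; print("x",round(x,2),"zmax",q[:,2].max().round(3),np.percentile(q[:,2],90).round(3))
f=np.load("w0.npz");W=cloud("wrist",f['d'],f['T']);P=W[85:168,200:305].reshape(-1,3)
for z0 in (.002,.003,.004): print("disp",np.round(seg(P,z0,.018,9),2))
# ik survey
B=np.array([.4946,.2764,0]);S=np.array([.4918,.0313,0]);K=np.array([.512,-.227,0])
for s in (-1,1):
  for sx in (1,-1):
    for n,p,phi,ss,yaw in [("pick",B+[0,s*D,.0045],-TH,s,-1.8),("pickup",B+[0,s*D,.15],-TH,s,-1.8),("slotup",S+[0,0,.175],90-TH,s,5.7),("slot",S+[0,0,.0715],90-TH,s,5.7),
       ("re",S+[0,-s*.012,.0715],90-TH,-s,5.7),("reup",S+[0,-s*.012,.2],90-TH,-s,5.7),("place",K+[0,-s*D,.018],-TH,-s,5.7),("placeup",K+[0,-s*D,.15],-TH,-s,5.7)]:
      q=robot.ik(p,tool(phi,ss,yaw,sx)); print(s,sx,n,None if q is None else np.round(q,0))
E
```

```text
block [ 504.62 -222.01   44.17   95.63    6.34]
block [ 505.16 -221.88   42.09   94.7     7.59]
block [ 505.21 -222.24   42.09   93.97    7.59]
x 0.53 zmax 0.027 0.024
x 0.55 zmax 0.028 0.021
x 0.57 zmax 0.029 0.025
x 0.59 zmax 0.029 0.024
x 0.61 zmax 0.028 0.026Traceback (most recent call last):
  File "<stdin>", line 7, in <module>
    return umr_maximum(a, axis, None, out, keepdims, initial, where)
ValueError: zero-size array to reduction operation maximum which has no identity
```

```bash
python3 - <<'E'
s=open('h.py').read()
s=s.replace("    (cx,cy),(a,b),t=cv2.minAreaRect(np.argwhere(l==i).astype(np.float32))","    o=o*0; (cx,cy),(a,b),t=cv2.minAreaRect(P[l[q[:,0],q[:,1]]==i][:,:2].astype(np.float32))")
open('h.py','w').write(s)
E
python3 - <<'E'
from plan import *
f=np.load("w1.npz");W=cloud("wrist",f['d'],f['T'])
P=W[60:170,350:500].reshape(-1,3)
for z0,k in ((.018,9),(.018,15),(.022,9),(.022,15)): print("block",np.round(seg(P,z0,.028,k),2))
A=W.reshape(-1,3)
for y in np.arange(-.30,-.13,.01):
    q=A[(A[:,1]>y)&(A[:,1]<y+.01)&(A[:,0]>.535)&(A[:,0]<.66)&(A[:,2]>.004)&(A[:,2]<.15)]
    print("y",round(y,2),"min x",q[:,0].min().round(3) if len(q) else None, "zmax x<.575", q[q[:,0]<.575][:,2].max(initial=0).round(3))
f=np.load("w0.npz");W=cloud("wrist",f['d'],f['T']);P=W[85:168,200:305].reshape(-1,3)
for z0,k in ((.002,9),(.003,9),(.003,15),(.004,9)): print("disp",np.round(seg(P,z0,.018,k),2))
B=np.array([.4946,.2764,0]);S=np.array([.4918,.0313,0]);K=np.array([.507,-.223,0])
for s in (-1,1):
  for sx in (1,-1):
    for n,p,phi,ss,yaw in [("pick",B+[0,s*D,.0045],-TH,s,-1.8),("pickup",B+[0,s*D,.15],-TH,s,-1.8),("slotup",S+[0,0,.175],90-TH,s,5.7),("slot",S+[0,0,.0715],90-TH,s,5.7),
       ("re",S+[0,-s*.012,.0715],90-TH,-s,5.7),("reup",S+[0,-s*.012,.2],90-TH,-s,5.7),("place",K+[0,-s*D,.018],-TH,-s,5.7),("placeup",K+[0,-s*D,.15],-TH,-s,5.7)]:
      q=robot.ik(p,tool(phi,ss,yaw,sx)); print(s,sx,n,None if q is None else np.round(q,0))
E
```

```text
block [ 505.95 -221.96   41.89   95.11    6.74]
block [ 505.95 -221.96   41.89   95.11    6.74]
block [ 506.01 -222.23   39.94   93.79    6.71]
block [ 506.03 -222.29   39.93   93.6     6.61]
y -0.3 min x 0.536 zmax x<.575 0.027
y -0.29 min x 0.536 zmax x<.575 0.027
y -0.28 min x 0.538 zmax x<.575 0.028
y -0.27 min x 0.54 zmax x<.575 0.029
y -0.26 min x 0.541 zmax x<.575 0.028
y -0.25 min x 0.543 zmax x<.575 0.027
y -0.24 min x 0.544 zmax x<.575 0.023
y -0.23 min x 0.547 zmax x<.575 0.024
y -0.22 min x 0.549 zmax x<.575 0.023
y -0.21 min x 0.552 zmax x<.575 0.021
y -0.2 min x 0.555 zmax x<.575 0.021
y -0.19 min x 0.558 zmax x<.575 0.02
y -0.18 min x 0.56 zmax x<.575 0.02
y -0.17 min x 0.563 zmax x<.575 0.018
y -0.16 min x 0.566 zmax x<.575 0.019
y -0.15 min x 0.572 zmax x<.575 0.017
y -0.14 min x 0.576 zmax x<.575 0.0
disp [494.64 277.79  61.98  88.68  -1.7 ]
disp [494.64 278.14  61.95  88.12  -1.67]
disp [494.64 278.14  61.95  88.12  -1.67]
disp [494.66 277.75  61.79  87.34  -1.86]
-1 1 pick [ 34.  22. -24. -29. -35. -13.]
-1 1 pickup [ 35.  10. -19. -21. -50. -25.]
-1 1 slotup [ 55
[... 607 characters left out ...]

1 1 pick [ 57.  32. -21.  13. -54. 112.]
1 1 pickup [ 57.  23. -13.  11. -71. 116.]
1 1 slotup [ -22.   33.   -3.  -58.  -99. -137.]
1 1 slot [ -22.   42.   -4.  -57.  -93. -128.]
1 1 re [ 53.  42. -43.  41. -74. -86.]
1 1 reup [ 54.  30. -40.  39. -86. -77.]
1 1 place [-19.  30. -10. -21. -61.  37.]
1 1 placeup [-19.  22.  -4. -19. -74.  32.]
1 -1 pick [ 57.  32. -21.  13. -54. -68.]
1 -1 pickup [ 57.  23. -13.  11. -71. -64.]
1 -1 slotup [-22.  33.  -3. -58. -99.  43.]
1 -1 slot [-22.  42.  -4. -57. -93.  52.]
1 -1 re [ 53.  42. -43.  41. -74.  94.]
1 -1 reup [ 54.  30. -40.  39. -86. 103.]
1 -1 place [ -19.   30.  -10.  -21.  -61. -143.]
1 -1 placeup [ -19.   22.   -4.  -19.  -74. -148.]
```

```bash
cat >> plan.py <<'E'
def Rz(a): return rot([0,0,1],a)
TB=pose([.4946,.2775,0],Rz(-1.8))
STAND=pose([.4918,.0313,0],Rz(5.7)); BLOCK=pose([.506,-.2221,0],Rz(6.7))
X,Y,Z=np.eye(3)
SLOT=STAND@pose([0,-.0055,.0495],np.c_[X,-Z,Y])     # board standing, -y end up, parts face to +y
FINAL=BLOCK@pose([0,0,.035],np.c_[X,-Y,-Z])         # board face down
PICK=TB@pose([0,-D,.0045],tool(-TH,-1,0,1))         # tool at first grasp
G1=np.linalg.inv(TB)@PICK
def go(T): robot.goto(T[:3,3],T[:3,:3])
def line(T,speed=.15): robot.servo_line(T[:3,3],T[:3,:3],speed=speed)
def up(T,h): T=T.copy();T[2,3]+=h;return T
E
python3 - <<'E'
from plan import *
for T in (up(PICK,.2),up(SLOT@G1,.14),SLOT@G1): print(robot.ik(T[:3,3],T[:3,:3]).round(0))
go(up(PICK,.1)); line(up(PICK,.012),.12); line(PICK,.03)
print("F",robot.read_force().round(2),robot.read_position()-PICK[:3,3])
robot.move_gripper(0.0)
print("grip",robot.read_grip_width(),robot.read_finger_force(),robot.read_force().round(2))
line(up(PICK,.03),.06)
print("grip",robot.read_grip_width(),robot.read_finger_force(),robot.read_force().round(2),robot.read_t())
for n in ("side",):
    im,d=robot.grab_frame(n); cv2.imwrite("pics/lift.png",cv2.resize(im[90:240,200:420,::-1],None,fx=3,fy=3))
E
```

```text
[ 35.   7. -16. -19. -56. -28.]
[ 55.  29. -39.  38. -87. -76.]
[ 54.  42. -41.  40. -75. -85.]
F [ 0.77 -0.37  0.48] [-5.87351147e-05 -5.17547687e-05 -1.63771610e-04]
grip 0.6939630801762301 29.9979168176651 [-0.92 -0.25  0.67]
grip 0.6916887279572385 29.997898936271667 [ 0.    0.38 -0.09] 7.45
```

View pics/lift.png

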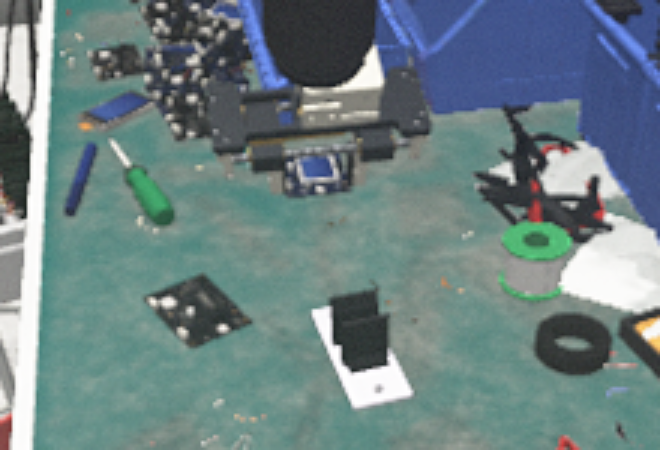

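The crop shows the board held between the fingers at about (318,172), level, with the stand empty. I'll carry it above the slot and check its pose there.

```bash
cat >> plan.py <<'E'
def board_check(T,tag):
    """points of side camera near the board's underside pose T, in that frame"""
    im,d=robot.grab_frame("side"); W=cloud("side",d).reshape(-1,3)
    L=(W-T[:3,3])@T[:3,:3]
    m=(abs(L[:,0])<.024)&(L[:,1]>-.012)&(L[:,1]<.06)&(abs(L[:,2])<.012); Q=L[m]
    A=np.c_[Q[:,:2],np.ones(len(Q))]; w=np.ones(len(Q),bool)
    for _ in range(4):
        c=np.linalg.lstsq(A[w],Q[w,2],rcond=None)[0]; r=A@c-Q[:,2]; w=abs(r)<.003
    print(tag,"n",w.sum(),"tilt deg about y,x:",np.degrees(c[:2]).round(2),"z off mm",(c[2]*1e3).round(2),"y range mm",np.percentile(Q[w,1],[1,99]).round(4)*1e3)
    return im
E
python3 - <<'E'
from plan import *
line(up(PICK,.2),.25)
H=up(SLOT,.09); go(H@G1); robot.dwell(.2)
im=board_check(H,"above"); print(robot.read_t(),robot.read_force().round(2),robot.read_grip_width())
cv2.imwrite("pics/above.png",cv2.resize(im[90:260,220:420,::-1],None,fx=3,fy=3))
E
```

```text
above n 413 tilt deg about y,x: [-0.79  0.12] z off mm 5.27 y range mm [-11.6  44.8]
9.5333 [ 0.23  0.36 -0.46] 0.687553034859376
```

View pics/above.png

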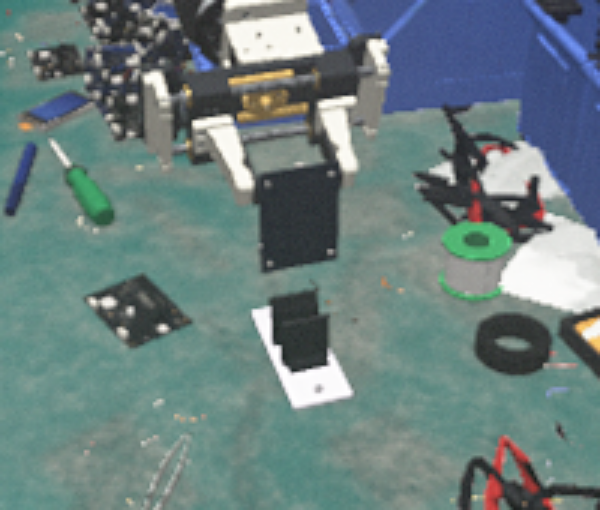

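The image shows the board upright above the slot (centre at (298,215)) with its bare side towards the camera. Its underside measures 5 mm off nominal. I'll check whether that is camera bias, using the stand in the same image.

Run:
```python
from plan import *
for n in ("side","scene"):
    W=cloud(n,np.load(f"{n}0.npy")).reshape(-1,3)
    L=(W-STAND[:3,3])@STAND[:3,:3]; Q=L[(abs(L[:,0])<.04)&(abs(L[:,1])<.08)&(L[:,2]<.06)]
    print(n,"base",np.round(seg(Q,.003,.009,5),1)); 
    C=Q[(Q[:,2]>.012)&(Q[:,2]<.038)&(abs(Q[:,0])<.018)]; print(" cheek y mm",np.percentile(C[:,1]*1e3,[5,25,50,75,95]).round(1))
    C=Q[(Q[:,2]>.044)&(Q[:,2]<.06)]; print(" lips y",np.percentile(C[:,1]*1e3,[2,50,98]).round(1),"x",np.percentile(C[:,0]*1e3,[2,98]).round(1), "top", Q[:,2].max())
    B=(W-TB[:3,3])@TB[:3,:3]; Q=B[(abs(B[:,0])<.029)&(abs(B[:,1])<.04)]; print(" board z",np.percentile(Q[:,2]*1e3,[5,25,50,75,95]).round(1))
f=np.load("w0.npz");W=cloud("wrist",f['d'],f['T']).reshape(-1,3);B=(W-TB[:3,3])@TB[:3,:3]; Q=B[(abs(B[:,0])<.029)&(abs(B[:,1])<.04)]; print(" board z",np.percentile(Q[:,2]*1e3,[5,25,50,75,95]).round(1))
# scene view of the held board now: parts face in the nominal frame
im,d=robot.grab_frame("scene");T=up(SLOT,.09);L=(cloud("scene",d).reshape(-1,3)-T[:3,3])@T[:3,:3]
Q=L[(abs(L[:,0])<.029)&(L[:,1]>0)&(L[:,1]<.04)&(abs(L[:,2])<.03)];print("scene held z",np.percentile(Q[:,2]*1e3,[5,25,50,75,95]).round(1),len(Q))
T=toolpose();im,d=robot.grab_frame("wrist");np.savez("w2.npz",im=im,d=d,T=T)
T=up(SLOT,.09);L=(cloud("wrist",d,toolpose()).reshape(-1,3)-T[:3,3])@T[:3,:3]
Q=L[(abs(L[:,0])<.029)&(L[:,1]>0)&(L[:,1]<.04)&(abs(L[:,2])<.03)];print("wrist held z",np.percentile(Q[:,2]*1e3,[5,25,50,75,95]).round(1) if len(Q) else 0,len(Q))
```

```text
side base [ -2.3 -38.   46.9  47.1  89.5]
 cheek y mm [-21.2 -14.  -12.8 -11.5  13.8]
 lips y [-17.   15.3  22.5] x [-22.3  16.5] top 0.05354303277937866
 board z [ 1.9  5.6  7.4  8.8 11.1]
scene base [-1.000e-01  3.400e+00  4.810e+01  1.295e+02 -3.000e-01]
 cheek y mm [-6.7 -5.7 19.3 20.4 28. ]
 lips y [-16.5  -9.9  23.6] x [-18.4  19.1] top 0.05403143965701018
 board z [ 2.9  4.5  6.1  7.7 10. ]
 board z [  3.    6.3 277.2 287.1 289.1]Traceback (most recent call last):
  File "<stdin>", line 12, in <module>
    return _quantile_unchecked(
        a, q, axis, out, overwrite_input, method, keepdims, weights)
    return _ureduce(a,
                    func=_quantile_ureduce_func,
    ...<5 lines>...
                    overwrite_input=overwrite_input,
                    method=method)
    r = func(a, **kwargs)
    result = _quantile(arr,
                       quantiles=q,
    ...<2 lines>...
                       out=out,
                       weights=wgt)
    slices_having_nans = np.isnan(arr[-1, ...])
                                  ~~~^^^^^^^^^
IndexError: index -1 is out of bounds for axis 0 with size 0
```

The wrist-derived stand pose reads about 2 mm low in y against both fixed cameras. The offset measured relative to the stand agrees with that. I'll shift the target by +1.8 mm in stand y, then lower with contact sensing.

```bash
cat >> plan.py <<'E'
SLOT=STAND@pose([0,.0018,0],np.eye(3))@pose([0,-.0055,.0495],np.c_[X,-Z,Y])
def lower(T,h0,h1,step=.001,thr=1.5,speed=.02):
    """descend from h0 to h1 above tool pose T until the vertical force rises"""
    robot.dwell(.15); f0=np.mean([robot.read_force() for _ in range(5)],0); h=h0
    while h>h1:
        h-=step; line(up(T,h),speed); f=robot.read_force()-f0
        if f[2]>thr: break
    print("stopped h mm",round(h*1e3,1),"dF",f.round(2),"t",robot.read_t()); return h
E
python3 - <<'E'
from plan import *
T=SLOT@G1
line(up(T,.09),.05); line(up(T,.052),.15)
print(robot.read_force().round(2)); line(up(T,.008),.1); print(robot.read_force().round(2))
h=lower(T,.008,-.002)
board_check(up(SLOT,h),"in slot")
im,d=robot.grab_frame("scene"); cv2.imwrite("pics/slot.png",cv2.resize(im[160:300,220:400,::-1],None,fx=3.5,fy=3.5))
E
```

```text
[ 0.4   0.29 -0.15]
[-0.67  0.27 -0.23]
stopped h mm 2.0 dF [-1.6   0.5   2.41] t 12.475
in slot n 164 tilt deg about y,x: [  1.54 -19.67] z off mm 3.36 y range mm [-11.3  45.4]
```

View pics/slot.png

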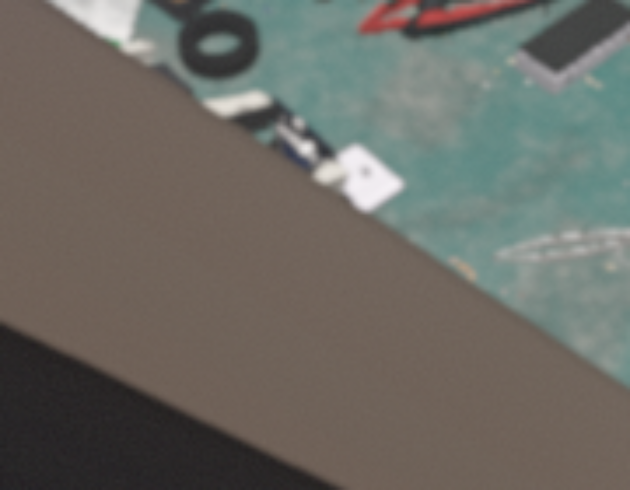

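The scene view is mostly hidden by the arm, but contact came at +2.0 mm, as the 2 mm bias predicted. I'll release, retract, and look again from above with the wrist turned a half turn, which cancels the wrist camera's bias.

Run:
```python
from plan import *
T=up(SLOT@G1,.002)
robot.move_gripper(.85); robot.move_gripper(1.0); print("F",robot.read_force().round(2))
B=T@pose([0,0,-.09],np.eye(3)); line(B,.15); line(up(B,.14),.25)
robot.goto([.585,-.1,.24],np.diag([-1,1,-1.])); robot.dwell(.2)
board_check(up(SLOT,0),"released")
T=toolpose(); im,d=robot.grab_frame("wrist"); np.savez("w3.npz",im=im,d=d,T=T); cv2.imwrite("pics/w3.png",im[...,::-1])
print(robot.read_t())
W=cloud("wrist",d,T).reshape(-1,3); W=W[np.isfinite(W[:,0])]
for nm,F,z0,z1,hx,hy in (("stand",STAND,.003,.009,.035,.075),("lips",STAND,.044,.056,.03,.03),("block",BLOCK,.018,.028,.03,.056)):
    L=(W-F[:3,3])@F[:3,:3]; Q=L[(abs(L[:,0])<hx)&(abs(L[:,1])<hy)]; print(nm,np.round(seg(Q,z0,z1,9),2))
L=(W-SLOT[:3,3])@SLOT[:3,:3]; Q=L[(L[:,1]<-.036)&(L[:,1]>-.055)&(abs(L[:,0])<.05)&(abs(L[:,2])<.04)]
print("board top: x",np.percentile(Q[:,0],[2,98]).round(4),"z",np.percentile(Q[:,2],[2,50,98]).round(4),"y",np.median(Q[:,1]),len(Q))
```

```text
F [-0.79  0.62 -0.8 ]
released n 138 tilt deg about y,x: [ -1.35 -19.6 ] z off mm 2.63 y range mm [-11.9  42.7]
16.45
stand [ -0.69 -46.08  38.72  48.89 -89.93]
lips [ -0.89 -16.32   8.29  38.72  88.9 ]
block [-8.400e-01  2.200e-01  4.148e+01  9.503e+01 -4.000e-02]
board top: x [-0.0301  0.0287] z [-0.0011  0.0015  0.0047] y -0.04159298505230129 347
```

View pics/w3.png

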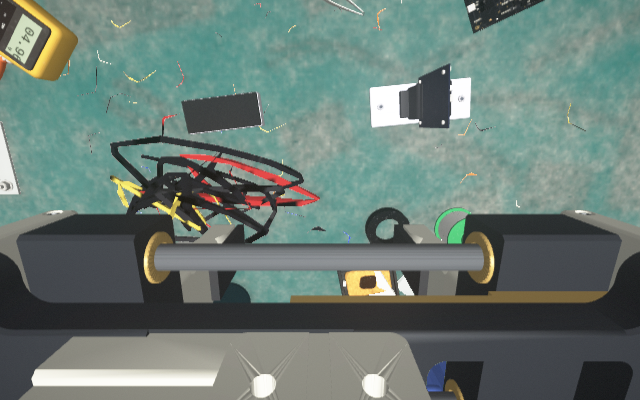

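The view shows the board standing free in the slot at (433,97), bare side towards the block, and the block at (222,113). Before regrasping I'll fit the board's lean above the lips.

Run:
```python
from plan import *
f=np.load("w3.npz"); Ww=cloud("wrist",f['d'],f['T']).reshape(-1,3)
im,d=robot.grab_frame("side"); Ws=cloud("side",d).reshape(-1,3)
cv2.imwrite("pics/slot2.png",cv2.resize(im[150:260,260:400,::-1],None,fx=5,fy=5,interpolation=cv2.INTER_CUBIC))
for n,W in (("wrist",Ww),("side",Ws)):
    L=(W-SLOT[:3,3])@SLOT[:3,:3]; Q=L[(abs(L[:,0])<.034)&(L[:,1]<-.008)&(L[:,1]>-.06)&(L[:,2]>-.02)&(L[:,2]<.025)]
    w=abs(Q[:,2]-np.median(Q[:,2]))<.012; A=np.c_[Q[:,:2],np.ones(len(Q))]
    for _ in range(6):
        c=np.linalg.lstsq(A[w],Q[w,2],rcond=None)[0]; w=abs(A@c-Q[:,2])<.0025
    G=Q[w]; print(n,w.sum(),"slopes deg x,y",np.degrees(np.arctan(c[:2])).round(2),"z at y=-.0275:",(1e3*(c[2]-.0275*c[1])).round(2),"at bottom y=.0435",(1e3*(c[2]+.0435*c[1])).round(2),"x",np.percentile(G[:,0]*1e3,[.5,99.5]).round(1),"y",np.percentile(G[:,1]*1e3,[.5,99]).round(1))
    for a in np.arange(-.045,-.005,.008):
        q=G[(G[:,1]>a)&(G[:,1]<a+.008)]; print("  ",round(a,3),len(q),(np.median(q[:,2])*1e3).round(2) if len(q) else None)
```

```text
wrist 929 slopes deg x,y [ 0.08 -0.65] z at y=-.0275: 1.41 at bottom y=.0435 0.6 x [-31.1  29.9] y [-45.   -8.6]
   -0.045 284 1.48
   -0.037 195 1.33
   -0.029 176 1.34
   -0.021 174 1.36
   -0.013 96 1.26
side 309 slopes deg x,y [-0.07  0.14] z at y=-.0275: 5.72 at bottom y=.0435 5.89 x [-32.   28.3] y [-45.7  -8.8]
   -0.045 74 5.64
   -0.037 59 5.55
   -0.029 64 5.62
   -0.021 68 5.71
   -0.013 38 6.07
```

View pics/slot2.png

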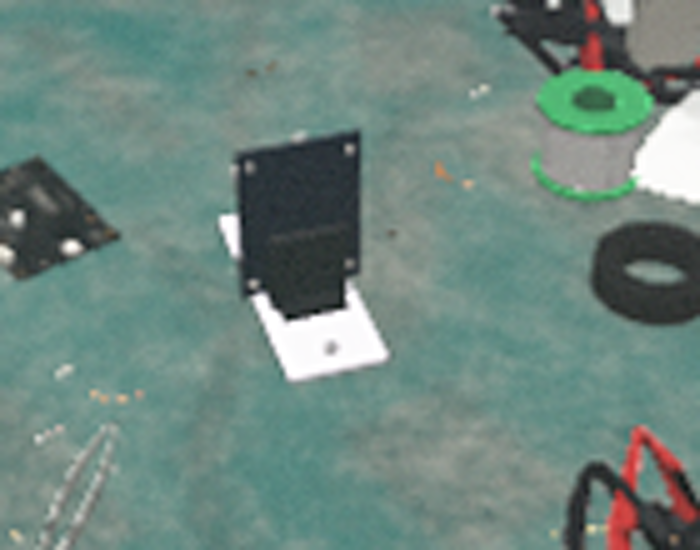

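The board stands vertical, leaning less than 0.7°, with the lower part in the slot. I'll regrasp from the bare side, lift it, and carry it above the block.

```bash
cat >> plan.py <<'E'
R2=SLOT[:3,:3].T@tool(90-TH,1,5.7,-1)
G2=pose([-.0003,-.028,.0105],R2); RE=SLOT@G2; BK=lambda m:RE@pose([0,0,-m],np.eye(3))
FIN=BLOCK@pose([-.0004,.0001,0],np.eye(3))@np.linalg.inv(BLOCK)@FINAL@pose([.0003*0,0,0],np.eye(3))
PL=FIN@G2
E
python3 - <<'E'
from plan import *
for T in (up(BK(.09),.1),BK(.09),RE,up(RE,.12),up(PL,.1),PL):
    q=robot.ik(T[:3,3],T[:3,:3]); print(T[:3,3].round(4),None if q is None else q.round(0))
go(up(BK(.09),.1)); line(BK(.09),.2); line(BK(.03),.2); line(RE,.06)
print("F",robot.read_force().round(2),robot.read_t())
robot.move_gripper(0.0); print("grip",robot.read_grip_width(),robot.read_finger_force(),robot.read_force().round(2))
line(up(RE,.015),.04); print(robot.read_force().round(2)); line(up(RE,.14),.2)
go(up(PL,.1)); robot.dwell(.2)
print("grip",robot.read_grip_width(),robot.read_force().round(2),robot.read_t())
im,d=robot.grab_frame("side"); cv2.imwrite("pics/pre.png",cv2.resize(im[180:380,250:470,::-1],None,fx=3,fy=3))
W=cloud("side",d).reshape(-1,3); F=up(FIN,.1); L=(W-F[:3,3])@F[:3,:3]
Q=L[(abs(L[:,0])<.05)&(L[:,1]>-.015)&(L[:,1]<.07)&(abs(L[:,2])<.015)]
A=np.c_[Q[:,:2],np.ones(len(Q))];w=abs(Q[:,2]-np.median(Q[:,2]))<.004
for _ in range(5): c=np.linalg.lstsq(A[w],Q[w,2],rcond=None)[0]; w=abs(A@c-Q[:,2])<.002
print(w.sum(),"slopes",np.degrees(c[:2]).round(2),"z",c[2],"x",np.percentile(Q[w,0],[1,99]).round(4),"y",np.percentile(Q[w,1],[1,99]).round(4))
E
```

```text
[ 0.4992 -0.0461  0.2083] [ -27.   33.    4.  -55. -106.   40.]
[ 0.4992 -0.0461  0.1083] [ -27.   41.    2.  -53. -100.   49.]
[0.4908 0.038  0.0775] [-21.  41.  -5. -57. -93.  51.]
[0.4908 0.038  0.1975] [ -21.   31.   -3.  -58. -100.   41.]
[ 0.502  -0.1943  0.1245] [ 12.  10. -43.  30. -43. -28.]
[ 0.502  -0.1943  0.0245] [  8.  18. -52.  47. -28. -45.]
F [-0.53  0.97  0.77] 20.3417
grip 0.6929478559724934 30.00007599592209 [ 0.35  0.32 -0.04]
[-0.64  1.22 -1.49]
grip 0.6893054930518265 [ 0.69  0.17 -0.9 ] 23.775
896 slopes [0.11 0.2 ] z 0.0032066756037077656 x [-0.0329  0.0281] y [-0.0141  0.0426]
```

View pics/pre.png

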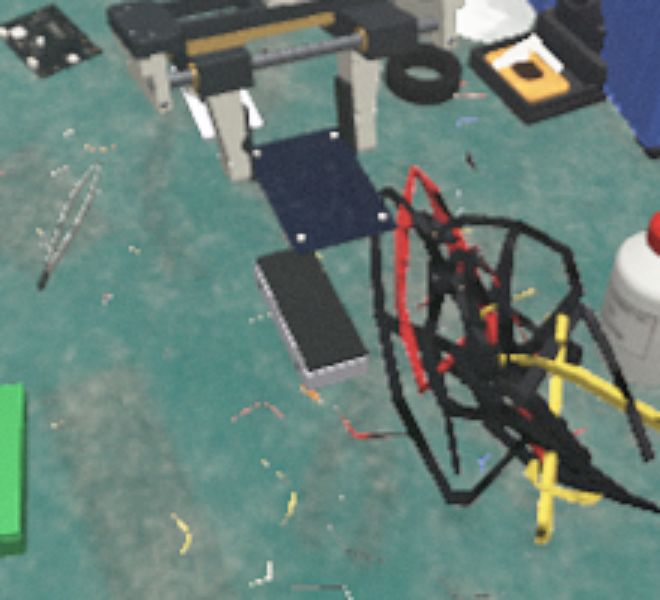

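The board is held face down and level above the block at about (320,190). I'll compare board and block in the same camera to cancel bias.

Run:
```python
from plan import *
for n in ("side","scene"):
    d0=np.load(f"{n}0.npy"); W=cloud(n,d0).reshape(-1,3); L=(W-BLOCK[:3,3])@BLOCK[:3,:3]
    Q=L[(abs(L[:,0])<.03)&(abs(L[:,1])<.058)]; print(n,"block in BLOCK frame",np.round(seg(Q,.019,.03,7),1))
    im,d=robot.grab_frame(n); W=cloud(n,d).reshape(-1,3); L=(W-BLOCK[:3,3])@BLOCK[:3,:3]; 
    Q=L[(abs(L[:,0])<.04)&(abs(L[:,1])<.052)&(L[:,2]>.122)&(L[:,2]<.136)]*1e3
    print(n,"board x",np.percentile(Q[Q[:,1]<0][:,0],[.5,99.5]).round(1),"y",np.percentile(Q[abs(Q[:,0])<20][:,1],[.3,1,5,99]).round(1),"z",np.median(Q[:,2]).round(1),len(Q))
```

```text
side block in BLOCK frame [-2.7  3.2 41.4 95.2  0. ]
side board x [-33.6  28.3] y [-42.8 -42.1 -38.8  45.2] z 131.9 1352
scene block in BLOCK frame [ 1.   4.6 38.8 91.9 -1.2]
scene board x [30.7 31.3] y [32.8 33.4 36.2 47.7] z 130.7 81
```

Run:
```python
from plan import *
line(up(PL,.012),.12); robot.dwell(.15)
for n in ("side","scene"):
    im,d=robot.grab_frame(n); W=cloud(n,d).reshape(-1,3); L=(W-BLOCK[:3,3])@BLOCK[:3,:3]
    Q=L[(abs(L[:,0])<.04)&(abs(L[:,1])<.056)&(L[:,2]>.035)&(L[:,2]<.049)]*1e3
    print(n,"board x",np.percentile(Q[(Q[:,1]<0)&(abs(Q[:,1])<35)][:,0],[.5,99.5]).round(1),"y",np.percentile(Q[abs(Q[:,0])<20][:,1],[.3,1,5,99,99.7]).round(1),"z",np.median(Q[:,2]).round(1),len(Q))
    if n=="side": cv2.imwrite("pics/low.png",cv2.resize(im[200:340,290:430,::-1],None,fx=4,fy=4,interpolation=cv2.INTER_CUBIC))
print(robot.read_force().round(2),robot.read_t())
```

```text
side board x [-32.4  29.1] y [-41.7 -41.  -38.1  45.5  45.9] z 45.0 1243Traceback (most recent call last):
  File "<stdin>", line 6, in <module>
    return _quantile_unchecked(
        a, q, axis, out, overwrite_input, method, keepdims, weights)
    return _ureduce(a,
                    func=_quantile_ureduce_func,
    ...<5 lines>...
                    overwrite_input=overwrite_input,
                    method=method)
    r = func(a, **kwargs)
    result = _quantile(arr,
                       quantiles=q,
    ...<2 lines>...
                       out=out,
                       weights=wgt)
    slices_having_nans = np.isnan(arr[-1, ...])
                                  ~~~^^^^^^^^^
IndexError: index -1 is out of bounds for axis 0 with size 0
```

The residual is about (+1, -1) mm. I'll apply a small correction, lower to contact, and release with a small opening because of the cables.

Run:
```python
from plan import *
T=BLOCK@pose([-.0006,.001,0],np.eye(3))@np.linalg.inv(BLOCK)@PL
line(up(T,.012),.02); line(up(T,.006),.05)
h=lower(T,.006,-.005,step=.0007)
print("pos",robot.read_position().round(4))
robot.move_gripper(.79); robot.dwell(.2); print("F",robot.read_force().round(2),robot.read_grip_width())
B=up(T,h)@pose([0,0,-.06],np.eye(3)); line(B,.08); line(up(B,.12),.25)
robot.goto([.43,-.2,.24],np.diag([1,-1,-1.])); robot.move_gripper(1.0); robot.dwell(.2)
Tw=toolpose(); im,dw=robot.grab_frame("wrist"); cv2.imwrite("pics/final.png",im[:260,:,::-1])
for n,W in (("side",cloud("side",robot.grab_frame("side")[1])),("wrist",cloud("wrist",dw,Tw))):
    L=(W.reshape(-1,3)-BLOCK[:3,3])@BLOCK[:3,:3]; Q=L[(abs(L[:,0])<.045)&(abs(L[:,1])<.06)]
    print(n,np.round(seg(Q,.0285,.042,15),1)); q=Q[(Q[:,2]>.0285)&(Q[:,2]<.042)&(abs(Q[:,0])<.028)&(abs(Q[:,1])<.04)]; print(np.linalg.lstsq(np.c_[q[:,:2],np.ones(len(q))],q[:,2],rcond=None)[0].round(4))
print(robot.read_t())
```

```text
stopped h mm 0.4 dF [-1.66 -0.62  1.74] t 27.725
pos [ 0.5013 -0.1934  0.0248]
F [-0.04 -0.22 -0.52] 0.7893635425165736
side [-3.1  2.6 62.7 88.4  0.6]
[-0.0022  0.003   0.0322]
wrist [-1.4 -1.1 61.4 87.5  0. ]
[ 0.0008 -0.0002  0.0314]
32.5333
```

View pics/final.png

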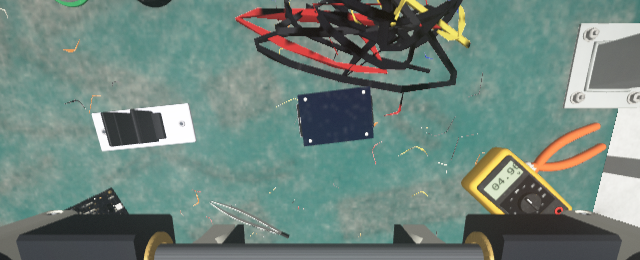

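The board lies face down, flat and aligned on the block at (336,117). It is centred to about 1 mm, and the other items haven't moved.

```bash
python3 -c "
from rig import robot
print(robot.job_done())"
```

```text
the job is handed in; nothing more can be done
None
```

The display board was stood in the slot and released, then regrasped and laid face down on the inspection block, flat and centred to about 1 mm; I handed the job in at about 33 s.

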